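Load the spice carousel and click it round

ROBOT

A 6-joint arm with a two-finger parallel gripper is mounted at the origin on the work surface. World frame = base frame: x ahead of the robot, y to its left, z up, the work surface at z = 0. Lengths are in m, angles in rad, forces in N, time in s.
With the tool pointing down it reaches from about 0.325 to 1 m from the base axis. Payload 5.1 kg.
Tool frame: the origin (TCP) lies midway between the tips of the shut fingers; the grasp point (between the pads) lies 19 mm behind it; z points along the fingers, y is the direction in which the jaws open and shut (so a half turn about z gives the same grasp; the last joint's range is limited). The gripper opens to 85 mm and grips with 20 to 120 N. Pads are 22 mm wide; open, the fingers measure 114 mm over their backs; the gripper's body (76 mm by 85 mm) begins 54 mm behind the grasp point. The pads swing forward as they close: fully open they stand 13 mm farther back than shut.
Start: joints at [-1.374, 0.124, 1.65, -0, 1.367, -0.083], TCP at [0.179, -0.625, 0.231] pointing down, gripper open.
Joint ranges: [-2.61, 2.61], [-1.02, 2.33], [0.03, 2.71], [-1.35, 4.49], [0.32, 2.68], [-2.91, 2.91]. Speed limits (rad/s): [2.57, 2.57, 3.14, 3.14, 3.14, 3.14].

INTERFACE

Orientations are given as a unit quaternion [x, y, z, w].
In Python, from plant import manip, cams gives the robot as it stands. The module is installed in compiled form; this text tells all that it offers.
- The arm moves only by the tool arm_command, never from a script. Its argument "steps" is a list of rows, each a list of 3 entries, a list of its own where there are three numbers: the finger opening in cm, from 0 to 8.54, then the shift along the tool's x, y, z in cm, then the turn, a rotation vector about the tool's x, y, z in degrees. A call has 1 to 5 rows; each row shifts and turns the commanded pose from where the row before left it, along the tool's axes as they then stand; what a row does not reach is not made up. A row lasts 1/10 s, in which the tool goes at most 50 mm and 8.59 degrees, less where a joint would pass 70% of its speed; a pose out of reach is approached as far as the arm can. A call with a gripper value outside its range is refused whole. The fingers move at their own pace and stop on an object; the grip force is fixed at half the most. Time passes only in rows, so rows that do not move let the fingers close. It gives the time, the measured TCP pose, the force and the opening at its end, in the units of the state.
- manip.state(): the state, without advancing time (a new reading comes with each control period).
- cams.camera(name): name is "scene" or "top" or "wrist"; returns a dict with "pixels" (384x512x3 uint8, blue, green, red), "fx", "fy", "cx", "cy" (pixels), "xyz" and "orientation" of the camera in the world. Camera axes: x right, y up, looking along -z (the intrinsics and any distortion apply to the point x, -y, -z); pixel columns grow to the right and rows downward; lengths in m; the calibration is good to about 2 mm. The wrist camera is an equidistant fisheye: a pixel r from the principal point sees the ray r / f radians off the axis. A picture is of the moment at which its call begins. There is no depth.
- manip.sign_off(): hands the job in, once; it reports no verdict.
The state is a dict: "time": time; "q": joint angles; "qd": joint speeds; "tau": joint torques, N m; "tool_pos": TCP position; "tcp_rot": TCP orientation; "wrist_force": force on the tool from outside, world axes, zero at the start; "torque": the same for the moment, N m; "grip_width": finger opening in m.
Only numpy, scipy, OpenCV 4.12 (cv2) and the standard library are available. Lean on these libraries where they do the work, as an engineer would, in place of code of your own. Each camera call takes 0.05 s, during which the arm holds its last target.

TASK

Stand the loose spice jar in the one empty cup of the spice carousel, pushed gently fully home: the jar is glass and the cup is not exactly where it seems, so feel for its mouth without pressing hard. Then turn the carousel one click counter-clockwise (seen from above; it has a blue handle for this), so that the jar stands at the brass pointer and the click has settled; leave the other things on the worktop alone.

Things in the scene. Friction and masses are not known exactly. Their poses are not given: they have to be found in the camera images.
- jar_center (a point): Centre (half-way up) of the loose jar: glass cylinder 42 mm in diameter, 90 mm tall, red spice, steel cap (top 22 mm), 0.13 to 0.23 kg, standing upright on the worktop; z along its axis. Gripped 20 mm or so below its top, the fingers clear the cup.
- carousel: Fixed foot of the spice carousel; origin at worktop height on its upright axis, z up. Round deck 230 mm wide, top 28 mm up, turns on it with six white cups on an 80 mm radius, 60 degrees apart; five hold capped jars (tops 122 mm up), one is empty. Brass hub 24 mm thick with a ball on top (143 mm up). At wheel angle 0 the empty cup lies towards its -x, the handle towards its +y.
- pocket (a point): Centre of the empty cup's seat at rim height, 68 mm above the worktop; turns with the deck. Cup: outside 53 mm, bore 45 mm wide and 36 mm deep, flat rim 4 mm thick. It sits off-centre: the bore's axis lies 5 mm from this point in an unknown level direction, new every time; the cup resists turning in its seat. A jar fully home has its centre 77 mm and its top 122 mm above the worktop.
- handle (a point): Middle of the blue cylindrical grip, 22 mm in diameter and 36 mm tall (106 to 142 mm above the worktop), on a 10 mm brass post on the deck, 100 mm from the carousel's axis, midway between two jars. Fixed to the deck and turns with it; does not spin on its post.
- pointer (a point): Tip of the fixed brass pointer beside the deck's edge, 134 mm from the carousel's axis, 44 mm above the worktop, 60 degrees counter-clockwise (seen from above) of where the empty cup starts: the loaded cup must end here.
- wheel (a joint): Angle of the deck in rad, growing counter-clockwise seen from above. Sprung clicks every 60 degrees, at -1.05, 0, 1.05 and 2.09; it rests near 0 at the start and must end at 1.05. It resists most on leaving a click (about 0.4 N m), less up to half-way, then pulls itself into the next click. End stops at -1.25 and 2.3.
- tumbler: Bystander: green glass tumbler, 66 mm across the rim, 95 mm tall; origin under its centre. Leave alone.
- mill: Bystander: dark wooden pepper mill, 52 mm across the foot, 115 mm tall; origin under its centre. Leave alone.
- teacup: Bystander: white mug-like teacup, 84 mm across the rim plus handle, 62 mm tall; origin under its centre. Leave alone.
- jar: The same loose jar; origin at the centre of its underside (see jar_center).
There are look-alikes about, which are no part of the job. Leave any purple look-alike of the jar alone.

How it is judged:
By the outcome, as a careful person would: the job done as asked, in the order asked, and still so for the second after the job is handed in, with the robot touching nothing.
It also fails if it takes over 72 s, if anything falls off the work surface, if the arm or the gripper's body presses on something with over 40 N, if the wrist force passes 120 N, or if a joint passes its speed limit or range.

## Working session

There is one attempt and no reset: what is moved stays moved. The work goes in short steps, Python scripts to look and compute and a tool call to move; the robot and the scene stay as the last step left them, time stands still between calls to the robot, and variables do not carry over. Pictures are saved under pics/ and viewed, and the job is handed in when it is done.

Besides the shell and the picture viewer there is one more tool, called as a command line: name --argument value ..., lists and objects as JSON in quotes. arm_command: Moves the arm, as the interface text tells. Its arguments: {"type":"object","properties":{"steps":{"type":"array","items":{"type":"array"}}},"required":["steps"]}

```bash
mkdir -p pics
cat > h.py <<'E'
import numpy as np, cv2
from scipy.spatial.transform import Rotation as R
from plant import manip, cams
def ray(c,u,v,fish=False):
    x=(u-c['cx'])/c['fx']; y=(v-c['cy'])/c['fy']
    if fish:
        r=np.hypot(x,y); s=np.sin(r)/r if r>1e-9 else 1; d=np.array([x*s,-y*s,-np.cos(r)])
    else: d=np.array([x,-y,-1.])
    return R.from_quat(c['orientation']).apply(d)
def hit(c,u,v,z,fish=False):
    d=ray(c,u,v,fish); p=np.array(c['xyz']); return p+d*(z-p[2])/d[2]
def proj(c,P,fish=False):
    d=R.from_quat(c['orientation']).inv().apply(np.array(P)-np.array(c['xyz']))
    x,y,z=d[0],-d[1],-d[2]
    if fish:
        t=np.arctan2(np.hypot(x,y),z); n=np.hypot(x,y)+1e-12; return c['cx']+c['fx']*t*x/n, c['cy']+c['fy']*t*y/n
    return c['cx']+c['fx']*x/z, c['cy']+c['fy']*y/z
def snap(name,fn,crop=None,k=1):
    import pickle
    c=cams.camera(name); pickle.dump(c,open('pics/'+fn+'.pkl','wb'))
    im=c['pixels']
    save(im,fn,crop,k); return c
def save(im,fn,crop=None,k=1):
    if crop: im=im[crop[1]:crop[3],crop[0]:crop[2]]
    if k!=1: im=cv2.resize(im,None,fx=k,fy=k,interpolation=cv2.INTER_CUBIC)
    cv2.imwrite('pics/'+fn+'.png',im)
def load(fn):
    import pickle; return pickle.load(open('pics/'+fn+'.pkl','rb'))
E
python3 - <<'E'
from h import *
for n in ('scene','top','wrist'):
    c=snap(n,n+'0',None,1.5); print(n,{k:np.round(v,4) for k,v in c.items() if k!='pixels'}, [k for k in c])
print(manip.state())
E
```

```text
scene {'fx': np.float64(408.3521), 'fy': np.float64(408.3521), 'cx': np.float64(256.4608), 'cy': np.float64(192.5157), 'xyz': array([ 0.9927, -0.4222,  0.8339]), 'orientation': array([0.3332, 0.1406, 0.346 , 0.8657])} ['pixels', 'fx', 'fy', 'cx', 'cy', 'xyz', 'orientation']
top {'fx': np.float64(489.6753), 'fy': np.float64(489.6753), 'cx': np.float64(256.5031), 'cy': np.float64(190.3571), 'xyz': array([0.2715, 0.0671, 1.4473]), 'orientation': array([-0.067 ,  0.0731,  0.7115, -0.6957])} ['pixels', 'fx', 'fy', 'cx', 'cy', 'xyz', 'orientation']
wrist {'fx': np.float64(297.3186), 'fy': np.float64(297.3186), 'cx': np.float64(256.5606), 'cy': np.float64(192.9041), 'xyz': array([ 0.2485, -0.6046,  0.3718]), 'orientation': array([-0.1142,  0.087 , -0.5956,  0.7904])} ['pixels', 'fx', 'fy', 'cx', 'cy', 'xyz', 'orientation']
{'time': 0.15, 'q': array([-1.37361015e+00,  1.24389742e-01,  1.65135246e+00,  2.17984140e-06,
        1.36752518e+00, -8.26059540e-02]), 'qd': array([-0.00014135, -0.00281299, -0.00535117, -0.0007384 ,  0.00144504,
        0.00016976]), 'tau': array([ 3.56725859e-04, -4.24227619e+01, -3.66012955e+01, -9.10215681e-05,
        4.60735580e-03, -1.51429828e-05]), 'tool_pos': array([ 0.17937645, -0.62426292,  0.23031776]), 'tcp_rot': array([ 9.90230178e-01,  1.39439928e-01, -4.68809276e-05, -8.36051903e-04]), 'wrist_force': array([ 0.14685783, -0.04009478,  0.13447212]), 'torque': array([0.01223248, 0.00915685, 0.01961311]), 'grip_width': 0.08540487989838721}
```

View pics/scene0.png

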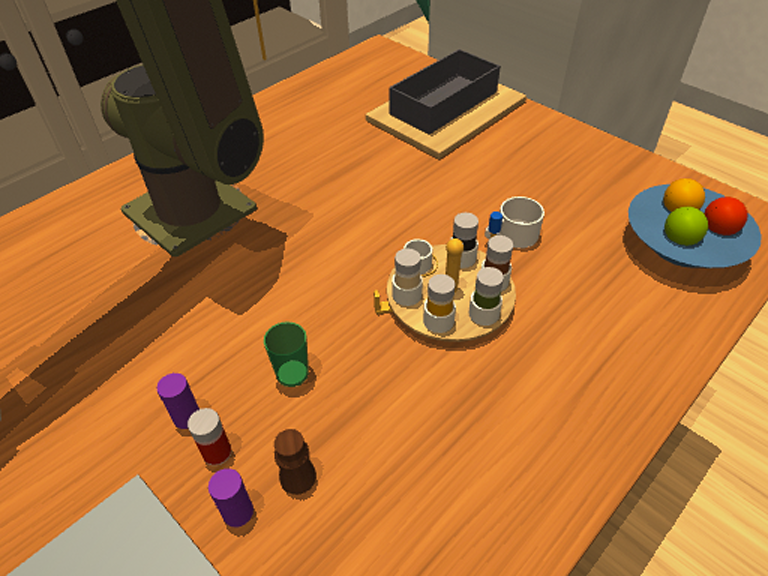

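View pics/top0.png

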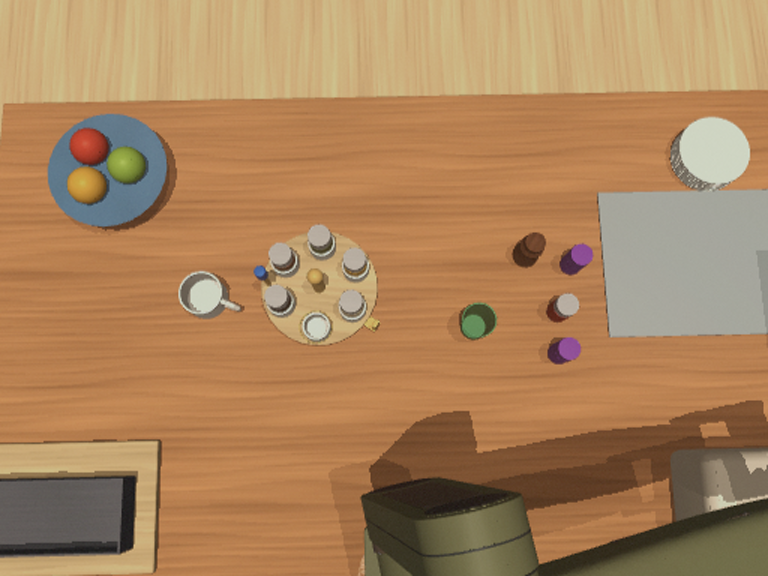

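View pics/wrist0.png

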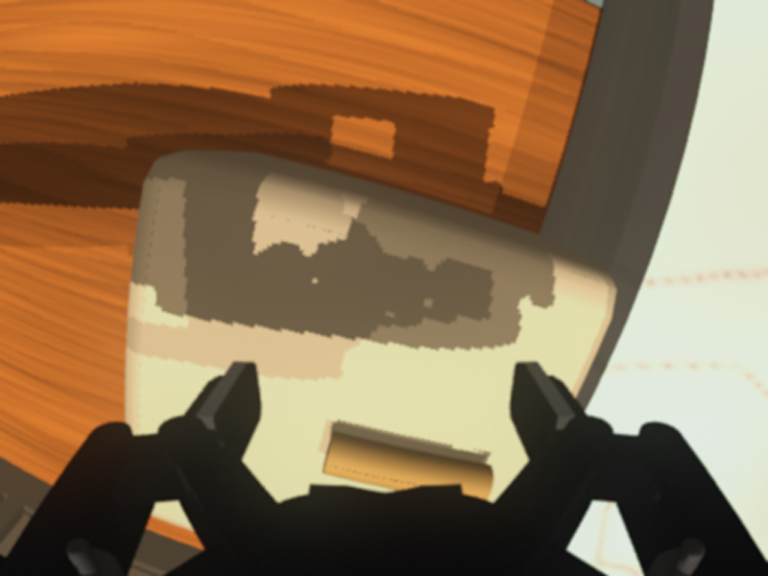

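The loose jar is the steel-capped red one: scene (207,437)/1.5, top (565,307)/1.5. The purple ones at top (577,258) and (565,350) are the look-alikes. I'll confirm this in enlarged crops.

Run:
```python
from h import *
t=load('top0');s=load('scene0')
save(t['pixels'],'tj',(330,140,410,260),5)
save(t['pixels'],'tc',(160,145,265,240),7)
save(s['pixels'],'sc',(240,125,370,235),6)
save(s['pixels'],'sj',(95,240,225,360),5)
```

```text
(no output)
```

View pics/tj.png

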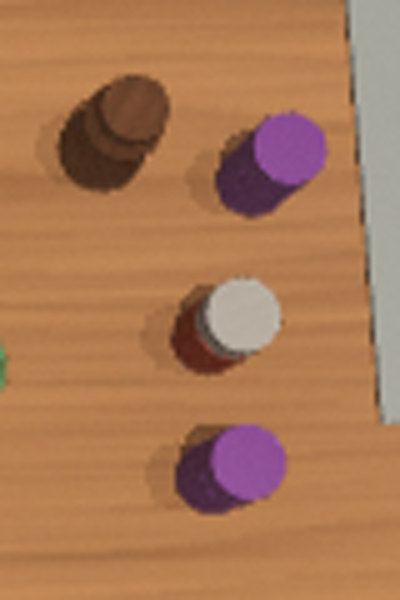

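View pics/tc.png

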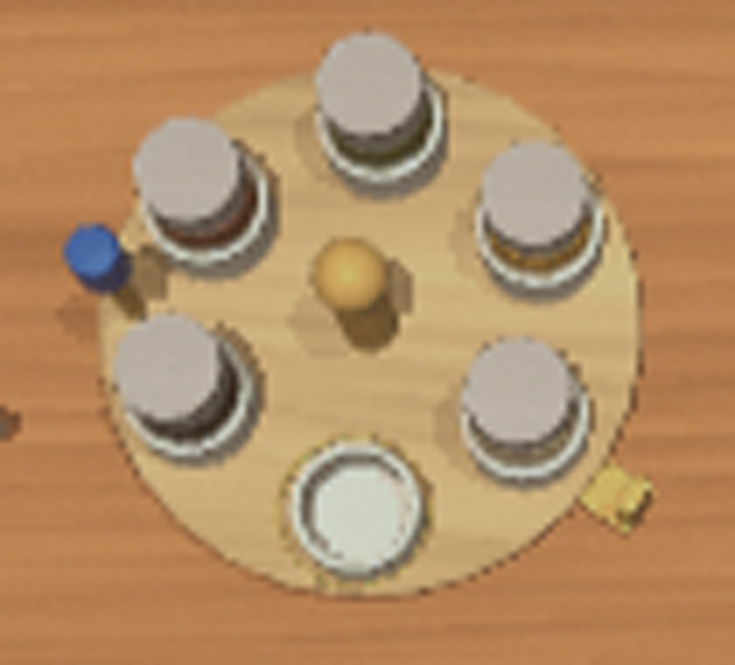

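View pics/sc.png

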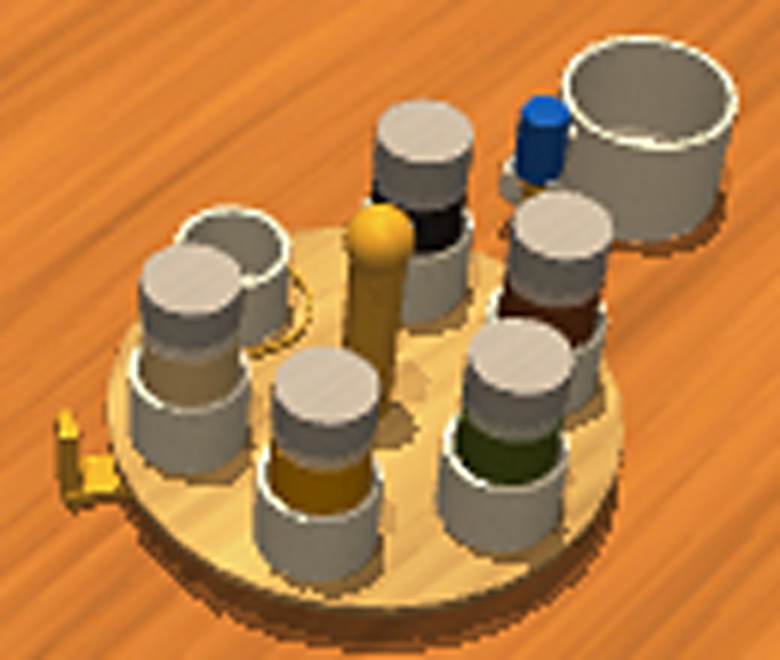

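View pics/sj.png

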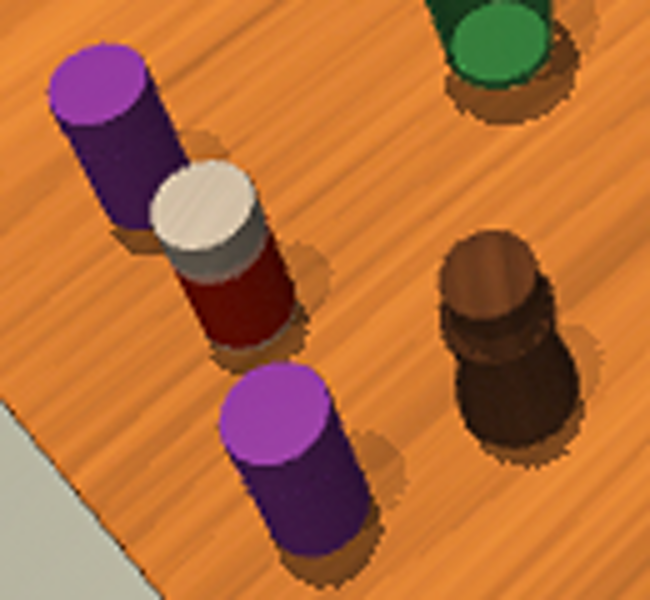

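Run:
```python
from h import *
t=load('top0');s=load('scene0')
def f(c,x0,y0,k,pts,z): 
    return [np.round(hit(c,(u+.5)/k-.5+x0,(v+.5)/k-.5+y0,z)[:2],4) for u,v in pts]
print('jar',f(t,330,140,5,[(243,316)],.09),f(s,95,240,5,[(204,205)],.09))
print('purp',f(t,330,140,5,[(290,149),(249,462)],.09),f(s,95,240,5,[(276,414),(99,84)],.09))
print('mill',f(t,330,140,5,[(135,108)],.115),f(s,95,240,5,[(490,275)],.115))
T=f(t,160,145,7,[(369,85),(533,193),(517,390),(169,367),(188,170)],.122)
S=f(s,240,125,6,[(522,357),(325,387),(190,279),(424,133),(559,225)],.122)
print(T);print(S)
for Q in (T,S):
    Q=np.array(Q)
    # jars at angles 0,-60,-120,120,60 deg (+phi) radius .08
    from scipy.optimize import least_squares
    a=np.deg2rad([0,-60,-120,120,60])
    r=least_squares(lambda p:(np.c_[p[0]+.08*np.cos(a+p[2]),p[1]+.08*np.sin(a+p[2])]-Q).ravel(),[.5,.1,0])
    x,y,ph=r.x; print('axis',x,y,np.rad2deg(ph),'rms',np.sqrt(np.mean(r.fun**2)),'pocket',x-.08*np.cos(ph),y-.08*np.sin(ph),'handle',x-.1*np.sin(ph),y+.1*np.cos(ph))
print('rim',f(t,160,145,7,[(357,508)],.068),f(s,240,125,6,[(235,248)],.068))
print('handle',f(t,160,145,7,[(93,254)],.142),f(s,240,125,6,[(546,112)],.142))
print('ball',f(t,160,145,7,[(351,273)],.133),f(s,240,125,6,[(380,236)],.133))
```

```text
jar [array([ 0.501 , -0.2898])] [array([ 0.5035, -0.2885])]
purp [array([ 0.5971, -0.3236]), array([ 0.4186, -0.2872])] [array([ 0.5997, -0.3224]), array([ 0.4204, -0.2854])]
mill [array([ 0.6167, -0.2309])] [array([ 0.6269, -0.2342])]
[array([0.6365, 0.174 ]), array([0.5907, 0.1092]), array([0.5113, 0.1166]), array([0.5235, 0.2532]), array([0.603 , 0.2461])]
[array([0.6394, 0.1752]), array([0.5926, 0.1088]), array([0.5126, 0.1172]), array([0.5259, 0.2541]), array([0.604 , 0.2471])]
axis 0.5570648024755199 0.18125856868531065 -5.15846070816938 rms 0.00042074754639150747 pocket 0.47738881485413937 0.18845141211177352 handle 0.5660558567585985 0.28085355321203637
axis 0.5589644149767761 0.18191426983781214 -5.143004180515017 rms 0.000567013715457355 pocket 0.47928648986066524 0.18908561902687282 handle 0.5679286014631019 0.28151167623295065
rim [array([0.4739, 0.1842])] [array([0.4775, 0.1866])]
handle [array([0.5652, 0.2802])] [array([0.5686, 0.2813])]
ball [array([0.5574, 0.1806])] [array([0.5602, 0.1811])]
```

Confirmed: the red, steel-capped jar is at about (0.502,-0.289), between the two purple look-alikes, which lie roughly along x from it. I'll keep the jaws along y. Next, a move planner.

```bash
cat >> h.py <<'E'
def plan(way, start=None, g=8.5):
    """way: list of (x,y,z,jaw_az_deg or None,nrows); prints rows (tool assumed pointing down)."""
    st=manip.state(); p=np.array(st['tool_pos'] if start is None else start[:3])
    Rm=R.from_quat(st['tcp_rot']).as_matrix(); az=np.rad2deg(np.arctan2(Rm[1,1],Rm[0,1])) if start is None else start[3]
    print('now',np.round(p,4),'az',round(az,2),'tilt',np.round(Rm[:,2],4))
    for x,y,z,a,n in way:
        t=np.array([x,y,z]); a=az if a is None else a
        d=(t-p)/n; da=(a-az)/n
        out=[]
        for i in range(n):
            ty=np.array([np.cos(np.deg2rad(az)),np.sin(np.deg2rad(az)),0]); tx=np.array([-ty[1],ty[0],0])
            sh=[d@tx*100,d@ty*100,-d[2]*100]
            out.append([g,[round(float(v),2) for v in sh],[0,0,round(float(-da),2)]]); az+=da
        p=t; print(np.linalg.norm(d)*1000,'mm/row',out)
E
python3 - <<'E'
from h import *
plan([(.5025,-.289,.17,-90,10)])
E
```

```text
now [ 0.1794 -0.6243  0.2303] az -73.97 tilt [-3.0e-04  1.6e-03 -1.0e+00]
46.951920760193346 mm/row [[8.5, [4.03, -2.33, 0.6], [0, 0, 1.6]], [8.5, [3.96, -2.44, 0.6], [0, 0, 1.6]], [8.5, [3.89, -2.55, 0.6], [0, 0, 1.6]], [8.5, [3.82, -2.66, 0.6], [0, 0, 1.6]], [8.5, [3.75, -2.77, 0.6], [0, 0, 1.6]], [8.5, [3.67, -2.87, 0.6], [0, 0, 1.6]], [8.5, [3.59, -2.97, 0.6], [0, 0, 1.6]], [8.5, [3.5, -3.07, 0.6], [0, 0, 1.6]], [8.5, [3.41, -3.17, 0.6], [0, 0, 1.6]], [8.5, [3.32, -3.26, 0.6], [0, 0, 1.6]]]
```

arm_command --steps '[[8.5, [4.03, -2.33, 0.6], [0, 0, 1.6]], [8.5, [3.96, -2.44, 0.6], [0, 0, 1.6]], [8.5, [3.89, -2.55, 0.6], [0, 0, 1.6]], [8.5, [3.82, -2.66, 0.6], [0, 0, 1.6]], [8.5, [3.75, -2.77, 0.6], [0, 0, 1.6]]]'

```text
time: 0.65
tool_pos: [0.3418, -0.4555, 0.2008]
tcp_rot: [0.998, 0.069, -0.0, -0.0]
wrist_force: [0.6, 0.4, 0.5]
grip_width: 0.0846
```

arm_command --steps '[[8.5, [3.67, -2.87, 0.6], [0, 0, 1.6]], [8.5, [3.59, -2.97, 0.6], [0, 0, 1.6]], [8.5, [3.5, -3.07, 0.6], [0, 0, 1.6]], [8.5, [3.41, -3.17, 0.6], [0, 0, 1.6]], [8.5, [3.32, -3.26, 0.6], [0, 0, 1.6]]]'

```text
time: 1.15
tool_pos: [0.5033, -0.2876, 0.1709]
tcp_rot: [1.0, -0.0, -0.0, -0.0]
wrist_force: [-0.6, 0.0, 1.0]
grip_width: 0.0852
```

arm_command --steps '[[8.5, [0, 0, 0], [0, 0, 0]], [8.5, [0, 0, 0], [0, 0, 0]]]'

```text
time: 1.35
tool_pos: [0.5027, -0.2883, 0.1707]
tcp_rot: [1.0, 0.002, -0.001, -0.0]
wrist_force: [-0.2, -0.0, 0.3]
grip_width: 0.0852
```

Run:
```python
from h import *
c=snap('wrist','w1',None,1.5); print(c['xyz'],manip.state()['tool_pos'])
print('pred cap',np.array(proj(c,[.5025,-.289,.09],True))*1.5)
plan([(.5025,-.289,.052,-90,3)])
```

```text
[ 0.57478295 -0.28814041  0.31218457] [ 0.50225525 -0.28919349  0.17097451]
pred cap [386.05244314 300.63616179]
now [ 0.5023 -0.2892  0.171 ] az -89.92 tilt [-8.e-04  1.e-04 -1.e+00]
39.65830788820746 mm/row [[8.5, [0.01, -0.01, 3.97], [0, 0, 0.03]], [8.5, [0.01, -0.01, 3.97], [0, 0, 0.03]], [8.5, [0.01, -0.01, 3.97], [0, 0, 0.03]]]
```

View pics/w1.png

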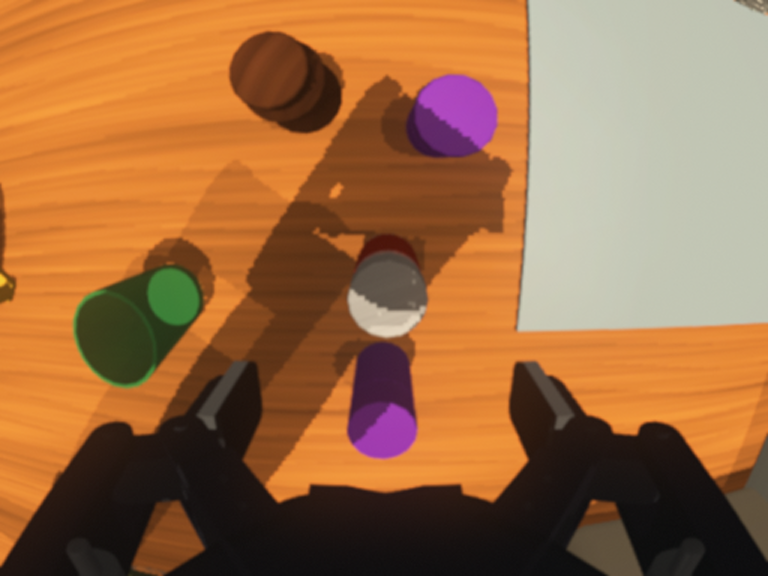

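The jar cap is at (388,297) and the prediction was (386,301), so they agree. The purple jars are clear of the fingers' path. Descend and grip.

arm_command --steps '[[8.5, [0, 0, 4], [0, 0, 0]], [8.5, [0, 0, 4], [0, 0, 0]], [8.5, [0, 0, 4.1], [0, 0, 0]], [8.5, [0, 0, 0], [0, 0, 0]], [4, [0, 0, 0], [0, 0, 0]]]'

```text
time: 1.9
tool_pos: [0.5016, -0.2902, 0.0504]
tcp_rot: [1.0, -0.001, -0.001, -0.0]
wrist_force: [0.1, -0.8, 0.8]
grip_width: 0.0725
```

arm_command --steps '[[3.4, [0, 0, 0], [0, 0, 0]], [3.4, [0, 0, 0], [0, 0, 0]], [3.4, [0, 0, 0], [0, 0, 0]], [3.4, [0, 0, 0], [0, 0, 0]], [3.4, [0, 0, 0], [0, 0, 0]]]'

```text
time: 2.4
tool_pos: [0.5042, -0.2907, 0.0537]
tcp_rot: [1.0, 0.0, 0.002, 0.002]
wrist_force: [-0.9, -0.3, 6.6]
grip_width: 0.0407
```

Run:
```python
from h import *
c=snap('wrist','w2',None,1.5); s=manip.state(); print(s['tool_pos'],s['wrist_force'],s['grip_width'])
```

```text
[ 0.50418003 -0.29066536  0.05369724] [-0.8367187   1.70122209  5.90859558] 0.040997584492018915
```

View pics/w2.png

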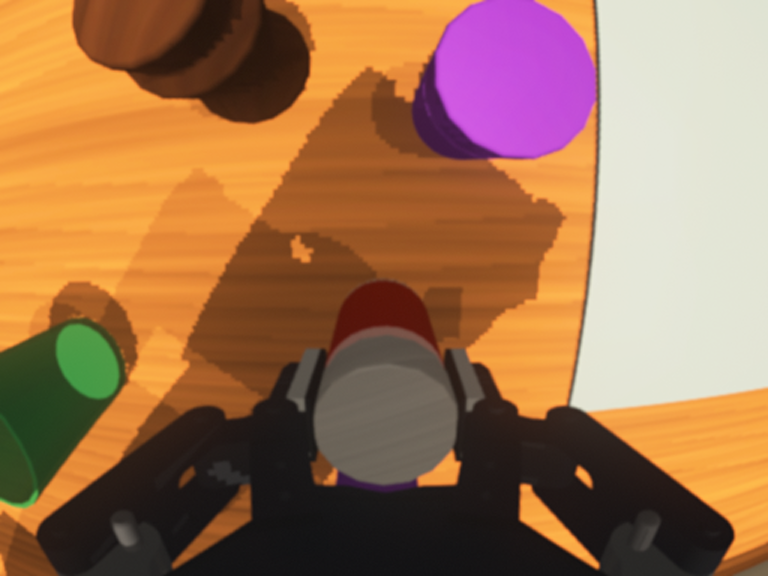

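Gripped at 41 mm, jar held at the cap edge (cap centre ≈(386,424)), nothing else touched. Work out the jar's offset in the hand, then lift and carry.

Run:
```python
from h import *
c=load('w2')
print(hit(c,386/1.5,424/1.5,.09,True), [hit(c,u/1.5,v/1.5,.09,True)[:2] for u,v in [(314,420),(458,420),(386,486),(386,362)]])
plan([(.5025,-.289,.2337,-90,4),(.466,.175,.2337,-5,11)],start=(.5042,-.2907,.0537,-90),g=3.4)
```

```text
[ 0.50546822 -0.29090203  0.09      ] [array([ 0.50650407, -0.27067581]), array([ 0.50638329, -0.31117405]), array([ 0.48201051, -0.29093558]), array([ 0.52493957, -0.29087807])]
now [ 0.5042 -0.2907  0.0537] az -90 tilt [ 0.004  -0.0033 -1.    ]
45.004013709890366 mm/row [[3.4, [-0.04, -0.04, -4.5], [0, 0, -0.0]], [3.4, [-0.04, -0.04, -4.5], [0, 0, -0.0]], [3.4, [-0.04, -0.04, -4.5], [0, 0, -0.0]], [3.4, [-0.04, -0.04, -4.5], [0, 0, -0.0]]]
42.3121272887866 mm/row [[3.4, [-0.33, -4.22, -0.0], [0, 0, -7.73]], [3.4, [0.24, -4.22, -0.0], [0, 0, -7.73]], [3.4, [0.8, -4.15, -0.0], [0, 0, -7.73]], [3.4, [1.36, -4.01, -0.0], [0, 0, -7.73]], [3.4, [1.88, -3.79, -0.0], [0, 0, -7.73]], [3.4, [2.37, -3.5, -0.0], [0, 0, -7.73]], [3.4, [2.82, -3.15, -0.0], [0, 0, -7.73]], [3.4, [3.22, -2.74, -0.0], [0, 0, -7.73]], [3.4, [3.56, -2.28, -0.0], [0, 0, -7.73]], [3.4, [3.84, -1.79, -0.0], [0, 0, -7.73]], [3.4, [4.04, -1.25, -0.0], [0, 0, -7.73]]]
```

Run:
```python
from h import *
plan([(.475,.105,.2337,-5,10)],start=(.5025,-.289,.2337,-90),g=3.4)
```

```text
now [ 0.5025 -0.289   0.2337] az -90 tilt [ 0.004  -0.0033 -1.    ]
39.4958542128158 mm/row [[3.4, [-0.27, -3.94, -0.0], [0, 0, -8.5]], [3.4, [0.31, -3.94, -0.0], [0, 0, -8.5]], [3.4, [0.89, -3.85, -0.0], [0, 0, -8.5]], [3.4, [1.45, -3.67, -0.0], [0, 0, -8.5]], [3.4, [1.98, -3.42, -0.0], [0, 0, -8.5]], [3.4, [2.46, -3.09, -0.0], [0, 0, -8.5]], [3.4, [2.89, -2.69, -0.0], [0, 0, -8.5]], [3.4, [3.26, -2.24, -0.0], [0, 0, -8.5]], [3.4, [3.55, -1.73, -0.0], [0, 0, -8.5]], [3.4, [3.77, -1.19, -0.0], [0, 0, -8.5]]]
```

arm_command --steps '[[3.4, [0, 0, -2], [0, 0, 0]], [3.4, [0, 0, -4], [0, 0, 0]], [3.4, [0, 0, -4], [0, 0, 0]], [3.4, [-0.1, -0.1, -4.5], [0, 0, 0]], [3.4, [-0.1, -0.1, -3.5], [0, 0, 0]]]'

```text
time: 2.95
tool_pos: [0.5008, -0.2876, 0.2341]
tcp_rot: [1.0, 0.0, 0.002, 0.001]
wrist_force: [-0.1, -0.9, -2.0]
grip_width: 0.0406
```

arm_command --steps '[[3.4, [-0.27, -3.94, 0], [0, 0, -8.5]], [3.4, [0.31, -3.94, 0], [0, 0, -8.5]], [3.4, [0.89, -3.85, 0], [0, 0, -8.5]], [3.4, [1.45, -3.67, 0], [0, 0, -8.5]], [3.4, [1.98, -3.42, 0], [0, 0, -8.5]]]'

```text
time: 3.45
tool_pos: [0.4862, -0.0888, 0.231]
tcp_rot: [0.931, 0.365, 0.001, 0.0]
wrist_force: [0.6, 0.2, -1.5]
grip_width: 0.0407
```

arm_command --steps '[[3.4, [2.46, -3.09, 0], [0, 0, -8.5]], [3.4, [2.89, -2.69, 0], [0, 0, -8.5]], [3.4, [3.26, -2.24, 0], [0, 0, -8.5]], [3.4, [3.55, -1.73, 0], [0, 0, -8.5]], [3.4, [3.77, -1.19, 0], [0, 0, -8.5]]]'

```text
time: 3.95
tool_pos: [0.4723, 0.1083, 0.231]
tcp_rot: [0.735, 0.678, 0.001, 0.0]
wrist_force: [-0.5, -0.1, -2.0]
grip_width: 0.0409
```

arm_command --steps '[[3.4, [0, 0, 0], [0, 0, 0]], [3.4, [0, 0, 0], [0, 0, 0]], [3.4, [0, 0, 0], [0, 0, 0]]]'

```text
time: 4.25
tool_pos: [0.4729, 0.1061, 0.2306]
tcp_rot: [0.738, 0.675, 0.0, 0.0]
wrist_force: [0.2, 0.3, -1.9]
grip_width: 0.0406
```

Run:
```python
from h import *
c=snap('wrist','w3',None,1.5); s=manip.state(); print(s['tool_pos'],s['wrist_force'],s['grip_width'],c['xyz'])
for n,P in (('pocket',(.4783,.1888,.068)),('axis',(.558,.1815,.143)),('rimest',(.475,.1848,.068))): print(n,np.array(proj(c,P,True)))
save(c['pixels'],'w3c',(180,100,400,260),3.6)
plan([])
```

```text
[0.47293588 0.10588809 0.23049654] [-0.60920786  0.01183601 -2.53905472] 0.04042898733702588 [0.4788923  0.17804648 0.37212894]
pocket [254.99383439  96.70037518]
axis [356.35007834  97.25475159]
rimest [252.0827836  100.88353834]
now [0.4729 0.1059 0.2305] az -5.07 tilt [ 3.e-04 -3.e-04 -1.e+00]
```

View pics/w3.png

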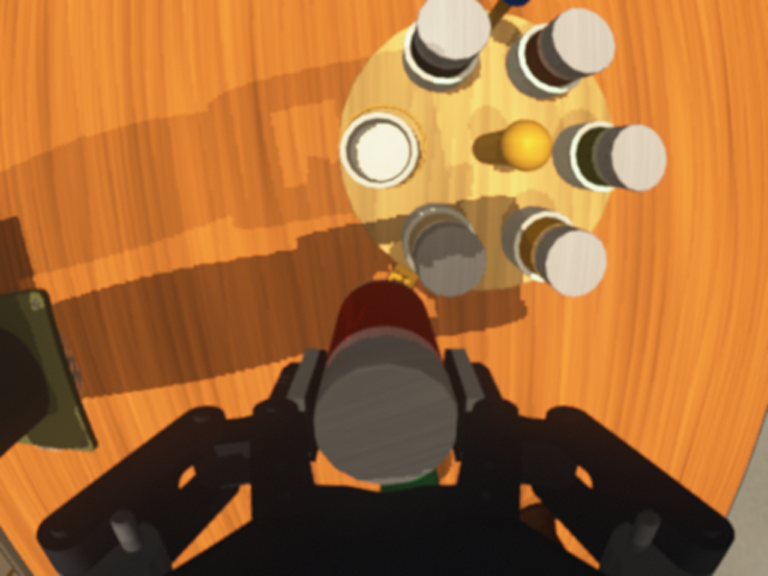

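View pics/w3c.png

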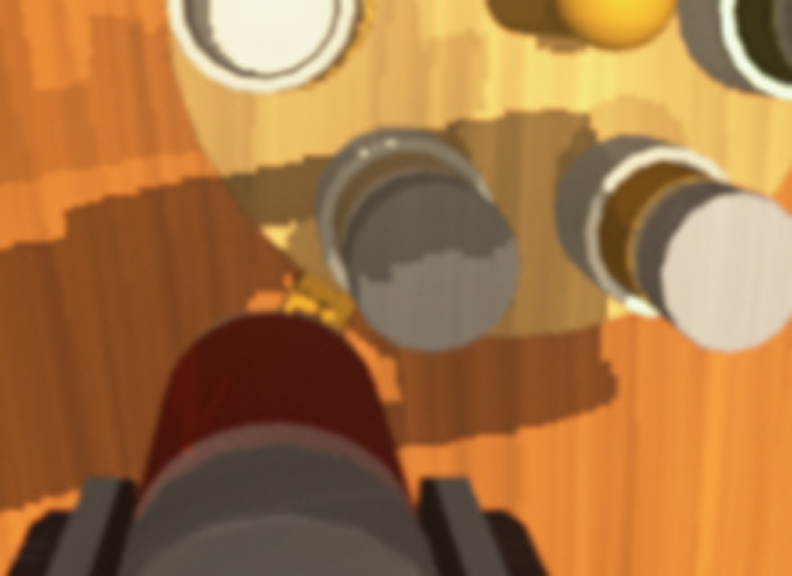

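Run:
```python
from h import *
c=load('w3')
save(c['pixels'],'w3d',(215,60,295,140),7)
save(c['pixels'],'w3e',(260,0,460,200),3.9)
```

```text
(no output)
```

View pics/w3d.png

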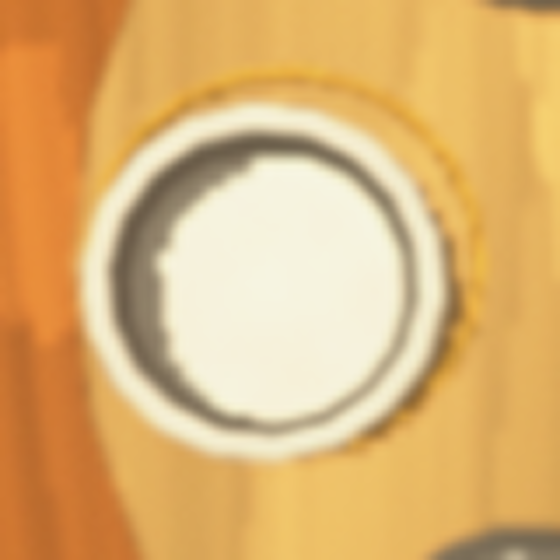

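View pics/w3e.png

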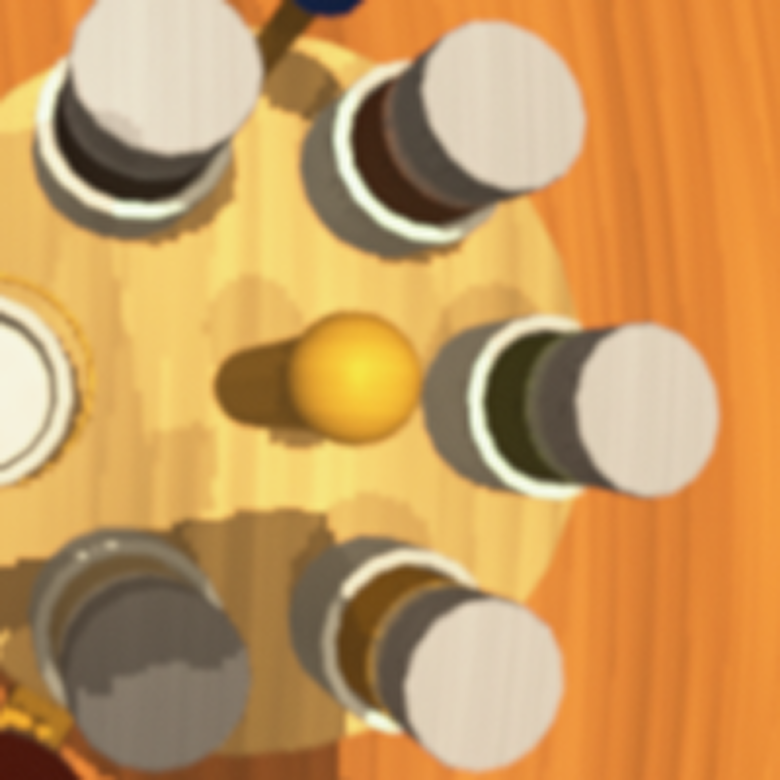

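Run:
```python
from h import *
from scipy.optimize import least_squares
c=load('w3')
def px(u,v,k,x0,y0): return (u+.5)/k-.5+x0,(v+.5)/k-.5+y0
print('rim',hit(c,*px(263,281.5,7,215,60),.068,True)[:2])
Q=np.array([hit(c,*px(u,v,3.9,260,0),.122,True)[:2] for u,v in [(648,410),(483,684),(155,677),(167,62),(503,107)]]); print(Q)
a=np.deg2rad([0,-60,-120,120,60])
r=least_squares(lambda p:(np.c_[p[0]+.08*np.cos(a+p[2]),p[1]+.08*np.sin(a+p[2])]-Q).ravel(),[.5,.1,0])
x,y,ph=r.x;print(r.x,r.fun.reshape(-1,2)*1000,'pocket',x-.08*np.cos(ph),y-.08*np.sin(ph))
# jar bottom in hand: front edge & cap
print('cap', [hit(c,u/1.5,v/1.5,.2305+.0363,True)[:2] for u,v in [(314,420),(458,420),(386,484),(386,362)]])
```

```text
rim [0.47516101 0.18591357]
[[0.63613449 0.17510204]
 [0.59002224 0.1108488 ]
 [0.51093314 0.11855251]
 [0.52437674 0.25513875]
 [0.60250242 0.24646877]]
[ 0.55686905  0.18277202 -0.09701766] [[ 0.35835622 -0.0792607 ]
 [-0.05233347 -0.90763067]
 [-0.58703231 -0.86209409]
 [-0.60855304  0.46412376]
 [ 0.8895626   1.38486171]] pocket 0.4772452470038349 0.1905212656905556
cap [array([0.45289574, 0.11048279]), array([0.49325641, 0.10686928]), array([0.47099981, 0.08506647]), array([0.47468714, 0.12715362])]
```

The cup's rim centre is at (263,281) in the crop, i.e. world ≈(0.475,0.186). It sits about 5 mm off the gold seat ring, towards -y/-x, which matches the description. Go over it and come down to just above.

Run:
```python
from h import *
plan([(.4752,.1855,.225,-5,2),(.4752,.1855,.133,-5,3)],g=3.4)
```

```text
now [0.4729 0.1059 0.2305] az -5.07 tilt [ 3.e-04 -3.e-04 -1.e+00]
39.91677198311513 mm/row [[3.4, [3.98, -0.24, 0.27], [0, 0, -0.04]], [3.4, [3.98, -0.24, 0.27], [0, 0, -0.04]]]
30.666666666666664 mm/row [[3.4, [0.0, 0.0, 3.07], [0, 0, -0.0]], [3.4, [0.0, 0.0, 3.07], [0, 0, -0.0]], [3.4, [0.0, 0.0, 3.07], [0, 0, -0.0]]]
```

arm_command --steps '[[3.4, [3.98, -0.24, 0.3], [0, 0, 0]], [3.4, [3.98, -0.24, 0.3], [0, 0, 0]], [3.4, [0, 0, 3], [0, 0, 0]], [3.4, [0, 0, 3], [0, 0, 0]], [3.4, [0, 0, 2.6], [0, 0, 0]]]'

```text
time: 4.8
tool_pos: [0.475, 0.1855, 0.137]
tcp_rot: [0.738, 0.675, -0.0, -0.0]
wrist_force: [-0.8, 0.4, -2.7]
grip_width: 0.0408
```

arm_command --steps '[[3.4, [0, 0, 0], [0, 0, 0]], [3.4, [0, 0, 0], [0, 0, 0]], [3.4, [0, 0, 0], [0, 0, 0]]]'

```text
time: 5.1
tool_pos: [0.4765, 0.1862, 0.1405]
tcp_rot: [0.738, 0.675, 0.002, 0.001]
wrist_force: [-0.5, -0.9, -2.0]
grip_width: 0.0407
```

Run:
```python
from h import *
s=manip.state(); print(s['wrist_force'],s['torque'])
plan([(.4752,.1855,.123,-5,1)],g=3.4)
c=snap('wrist','w4',None,1.5);snap('scene','s4',(240,85,370,215),5)
```

```text
[-0.45601285 -0.93990934 -1.98623672] [-0.00928807  0.00092396 -0.04167297]
now [0.4765 0.1862 0.1405] az -5.04 tilt [ 3.3e-03  9.0e-04 -1.0e+00]
17.581639289997423 mm/row [[3.4, [-0.08, -0.12, 1.75], [0, 0, -0.04]]]
```

View pics/w4.png

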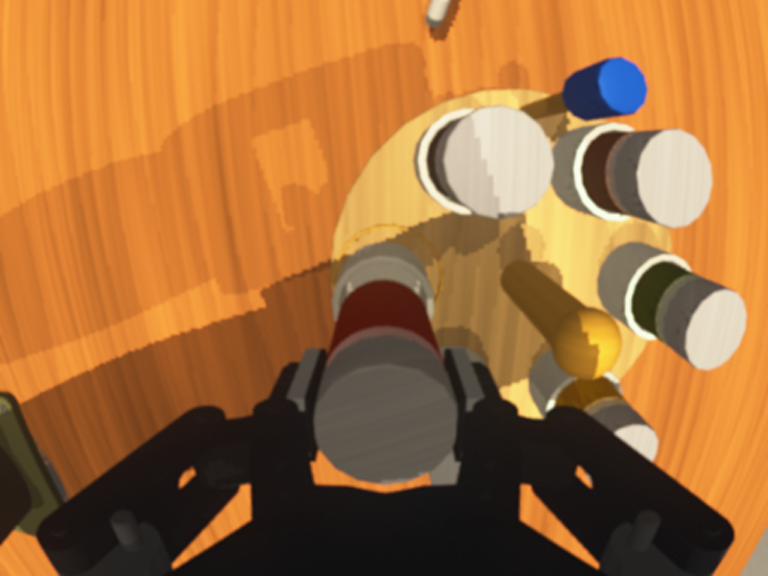

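View pics/s4.png

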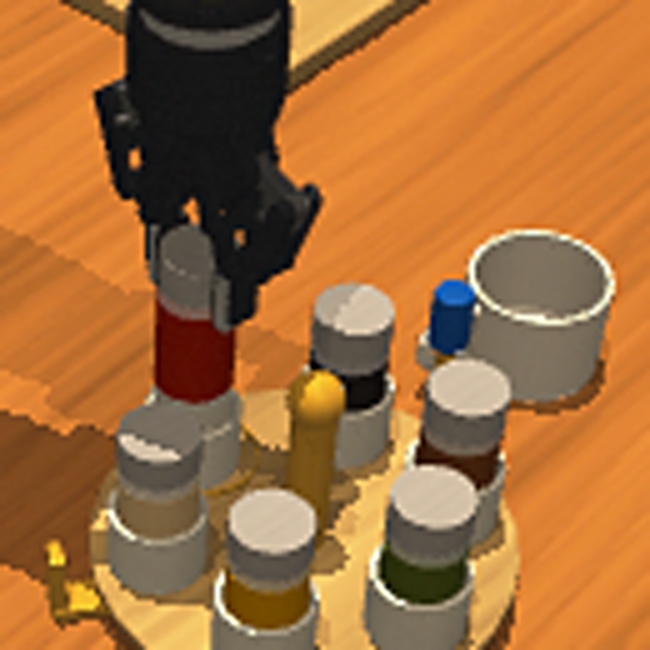

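Jar held upright over the cup, with a sliver of rim visible evenly beside it. Descend gently towards the mouth.

arm_command --steps '[[3.4, [-0.06, -0.1, 0.6], [0, 0, 0]], [3.4, [0, 0, 0.6], [0, 0, 0]], [3.4, [0, 0, 0], [0, 0, 0]], [3.4, [0, 0, 0], [0, 0, 0]]]'

```text
time: 5.6
tool_pos: [0.4736, 0.1859, 0.1259]
tcp_rot: [0.737, 0.676, -0.0, -0.0]
wrist_force: [0.0, 0.3, -1.8]
grip_width: 0.0405
```

arm_command --steps '[[3.4, [0, 0, 0.2], [0, 0, 0]], [3.4, [0, 0, 0.2], [0, 0, 0]], [3.4, [0, 0, 0], [0, 0, 0]]]'

```text
time: 5.9
tool_pos: [0.4737, 0.1859, 0.122]
tcp_rot: [0.737, 0.676, -0.0, -0.0]
wrist_force: [0.4, -0.8, -2.5]
grip_width: 0.0406
```

arm_command --steps '[[3.4, [0, 0.13, 0], [0, 0, 0]], [3.4, [0, 0, 0.2], [0, 0, 0]], [3.4, [0, 0, 0], [0, 0, 0]]]'

```text
time: 6.2
tool_pos: [0.4756, 0.186, 0.1203]
tcp_rot: [0.737, 0.676, 0.001, 0.0]
wrist_force: [0.7, 2.0, -2.2]
grip_width: 0.0409
```

arm_command --steps '[[3.4, [0, 0, 0.2], [0, 0, 0]], [3.4, [0, 0, 0], [0, 0, 0]]]'

```text
time: 6.4
tool_pos: [0.4756, 0.186, 0.1184]
tcp_rot: [0.737, 0.676, 0.001, 0.0]
wrist_force: [2.5, 0.8, -2.5]
grip_width: 0.0406
```

arm_command --steps '[[3.4, [0, 0, 0.2], [0, 0, 0]], [3.4, [0, 0, 0.2], [0, 0, 0]], [3.4, [0, 0, 0], [0, 0, 0]]]'

```text
time: 6.7
tool_pos: [0.4754, 0.186, 0.1142]
tcp_rot: [0.737, 0.676, 0.0, 0.0]
wrist_force: [1.9, 2.4, -2.1]
grip_width: 0.041
```

Run:
```python
from h import *
s=manip.state(); print(s['tool_pos'],s['wrist_force'],s['torque'])
c=snap('wrist','w5',None,1.5)
save(c['pixels'],'w5c',(200,130,320,250),5)
```

```text
[0.47543021 0.18597308 0.11422794] [ 1.91176936  2.3925273  -2.10302209] [ 0.31355938 -0.43678742  0.01976304]
```

View pics/w5c.png

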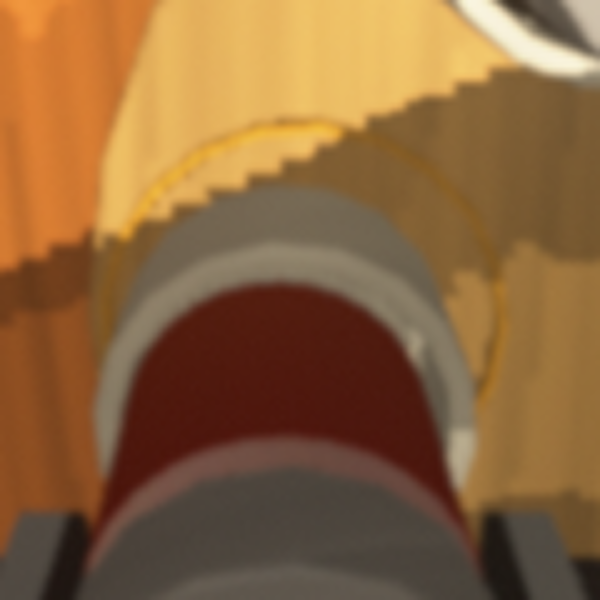

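The jar's foot is inside the mouth: rim visible all round, no vertical load. Light side force towards +x,+y, so I'll give way that way and keep lowering.

arm_command --steps '[[3.4, [0.08, 0.06, 0.2], [0, 0, 0]], [3.4, [0, 0, 0.3], [0, 0, 0]], [3.4, [0, 0, 0.3], [0, 0, 0]], [3.4, [0, 0, 0], [0, 0, 0]]]'

```text
time: 7.15
tool_pos: [0.4755, 0.1864, 0.1055]
tcp_rot: [0.737, 0.676, -0.0, -0.0]
wrist_force: [0.7, 0.1, -3.0]
grip_width: 0.0407
```

arm_command --steps '[[3.4, [0, 0, 0.3], [0, 0, 0]], [3.4, [0, 0, 0.3], [0, 0, 0]], [3.4, [0, 0, 0], [0, 0, 0]]]'

```text
time: 7.45
tool_pos: [0.4755, 0.1865, 0.0997]
tcp_rot: [0.737, 0.676, -0.0, -0.0]
wrist_force: [-0.1, -0.0, -2.1]
grip_width: 0.0406
```

arm_command --steps '[[3.4, [0, 0, 0.4], [0, 0, 0]], [3.4, [0, 0, 0.4], [0, 0, 0]], [3.4, [0, 0, 0.2], [0, 0, 0]], [3.4, [0, 0, 0], [0, 0, 0]]]'

```text
time: 7.85
tool_pos: [0.4756, 0.1865, 0.0898]
tcp_rot: [0.737, 0.676, -0.0, -0.0]
wrist_force: [-1.0, 0.6, -1.7]
grip_width: 0.0409
```

arm_command --steps '[[3.4, [0, 0, 0.15], [0, 0, 0]], [3.4, [0, 0, 0.15], [0, 0, 0]], [3.4, [0, 0, 0], [0, 0, 0]]]'

```text
time: 8.15
tool_pos: [0.4757, 0.1865, 0.0871]
tcp_rot: [0.737, 0.676, -0.0, -0.0]
wrist_force: [0.1, 0.0, -2.7]
grip_width: 0.0403
```

arm_command --steps '[[3.4, [0, 0, 0.15], [0, 0, 0]], [3.4, [0, 0, 0], [0, 0, 0]]]'

```text
time: 8.35
tool_pos: [0.476, 0.1866, 0.0859]
tcp_rot: [0.737, 0.676, 0.0, 0.0]
wrist_force: [0.2, 0.3, -2.1]
grip_width: 0.0408
```

arm_command --steps '[[3.4, [0, 0, 0.15], [0, 0, 0]], [3.4, [0, 0, 0], [0, 0, 0]]]'

```text
time: 8.55
tool_pos: [0.4761, 0.1868, 0.0857]
tcp_rot: [0.737, 0.676, 0.0, -0.0]
wrist_force: [-3.2, -0.1, 6.5]
grip_width: 0.0406
```

arm_command --steps '[[3.4, [0, 0, 0.1], [0, 0, 0]], [3.4, [0, 0, 0], [0, 0, 0]]]'

```text
time: 8.75
tool_pos: [0.4762, 0.1869, 0.0857]
tcp_rot: [0.737, 0.676, -0.0, -0.0]
wrist_force: [-6.3, -1.9, 11.8]
grip_width: 0.0409
```

Seated: z stopped at exactly the predicted home height (0.0857), with the load rising to about 12 N. Ease off, release and rise.

arm_command --steps '[[3.4, [0, 0, -0.18], [0, 0, 0]], [3.4, [0, 0, 0], [0, 0, 0]], [6, [0, 0, 0], [0, 0, 0]], [6, [0, 0, 0], [0, 0, 0]], [6, [0, 0, 0], [0, 0, 0]]]'

```text
time: 9.25
tool_pos: [0.4759, 0.1866, 0.085]
tcp_rot: [0.737, 0.676, -0.0, -0.0]
wrist_force: [-1.0, 0.2, 0.2]
grip_width: 0.06
```

arm_command --steps '[[6, [0, 0, -1], [0, 0, 0]], [6, [0, 0, -3], [0, 0, 0]], [6, [0, 0, -4], [0, 0, 0]], [6, [0, 0, -4], [0, 0, 0]], [6, [0, 0, 0], [0, 0, 0]]]'

```text
time: 9.75
tool_pos: [0.4797, 0.1877, 0.2134]
tcp_rot: [0.737, 0.676, 0.006, 0.003]
wrist_force: [1.1, 0.1, 0.2]
grip_width: 0.0596
```

Run:
```python
from h import *
c=snap('wrist','w6',None,1.5); snap('scene','s6',(240,85,370,215),5)
plan([])
```

```text
now [0.4768 0.1868 0.2073] az -4.97 tilt [ 0.0036  0.001  -1.    ]
```

View pics/w6.png

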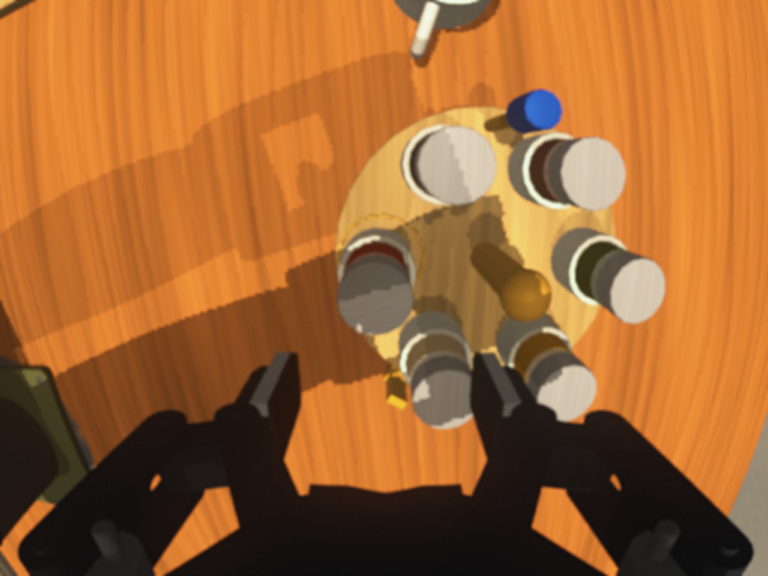

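View pics/s6.png

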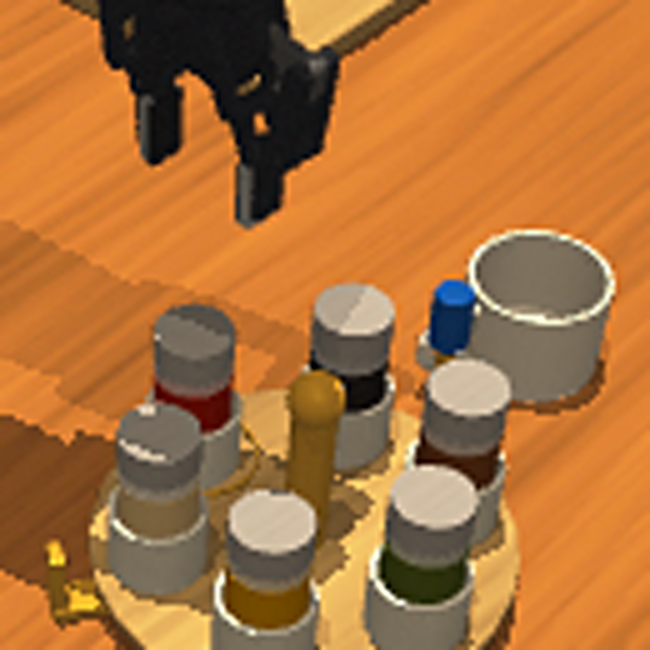

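Jar stands upright in the cup, cap level with the others. Next, the blue handle, with the jaws radial.

Run:
```python
from h import *
plan([(.5668,.2815,.19,-95,11)],g=5)
```

```text
now [0.4768 0.1868 0.2073] az -4.97 tilt [ 0.0036  0.001  -1.    ]
11.980579740938657 mm/row [[5, [0.93, 0.74, 0.16], [0, 0, 8.18]], [5, [1.02, 0.6, 0.16], [0, 0, 8.18]], [5, [1.1, 0.45, 0.16], [0, 0, 8.18]], [5, [1.15, 0.29, 0.16], [0, 0, 8.18]], [5, [1.18, 0.12, 0.16], [0, 0, 8.18]], [5, [1.19, -0.05, 0.16], [0, 0, 8.18]], [5, [1.17, -0.22, 0.16], [0, 0, 8.18]], [5, [1.13, -0.38, 0.16], [0, 0, 8.18]], [5, [1.06, -0.54, 0.16], [0, 0, 8.18]], [5, [0.97, -0.68, 0.16], [0, 0, 8.18]], [5, [0.87, -0.81, 0.16], [0, 0, 8.18]]]
```

arm_command --steps '[[5, [0.93, 0.74, 0.16], [0, 0, 8.18]], [5, [1.02, 0.6, 0.16], [0, 0, 8.18]], [5, [1.1, 0.45, 0.16], [0, 0, 8.18]], [5, [1.15, 0.29, 0.16], [0, 0, 8.18]], [5, [1.18, 0.12, 0.16], [0, 0, 8.18]]]'

```text
time: 10.35
tool_pos: [0.516, 0.2295, 0.1949]
tcp_rot: [0.928, 0.373, -0.002, -0.0]
wrist_force: [0.2, -0.6, 0.7]
grip_width: 0.0504
```

arm_command --steps '[[5, [1.19, -0.05, 0.16], [0, 0, 8.18]], [5, [1.17, -0.22, 0.16], [0, 0, 8.18]], [5, [1.13, -0.38, 0.16], [0, 0, 8.18]], [5, [1.06, -0.54, 0.16], [0, 0, 8.18]], [5, [0.97, -0.68, 0.16], [0, 0, 8.18]]]'

```text
time: 10.85
tool_pos: [0.5569, 0.2726, 0.1867]
tcp_rot: [1.0, 0.025, -0.002, 0.001]
wrist_force: [-0.4, -0.0, -0.2]
grip_width: 0.0499
```

arm_command --steps '[[5, [0.87, -0.81, 0.16], [0, 0, 8.18]], [5, [0, 0, 0], [0, 0, 0]], [5, [0, 0, 0], [0, 0, 0]], [5, [0, 0, 0], [0, 0, 0]]]'

```text
time: 11.25
tool_pos: [0.5653, 0.2808, 0.1867]
tcp_rot: [0.999, -0.042, -0.001, 0.0]
wrist_force: [-0.1, -0.4, -0.7]
grip_width: 0.0502
```

Run:
```python
from h import *
c=snap('wrist','w7',None,1.5)
print(np.array(proj(c,(.5668,.2815,.142),True))*1.5, c['xyz'])
plan([(.5668,.2815,.113,-95,3)],g=5)
```

```text
[382.66040277 321.96545357] [0.63710912 0.2747826  0.32820932]
now [0.5654 0.2808 0.1871] az -94.88 tilt [-9.e-04 -4.e-04 -1.e+00]
24.699011326590867 mm/row [[5, [0.04, -0.03, 2.47], [0, 0, 0.04]], [5, [0.04, -0.03, 2.47], [0, 0, 0.04]], [5, [0.04, -0.03, 2.47], [0, 0, 0.04]]]
```

View pics/w7.png

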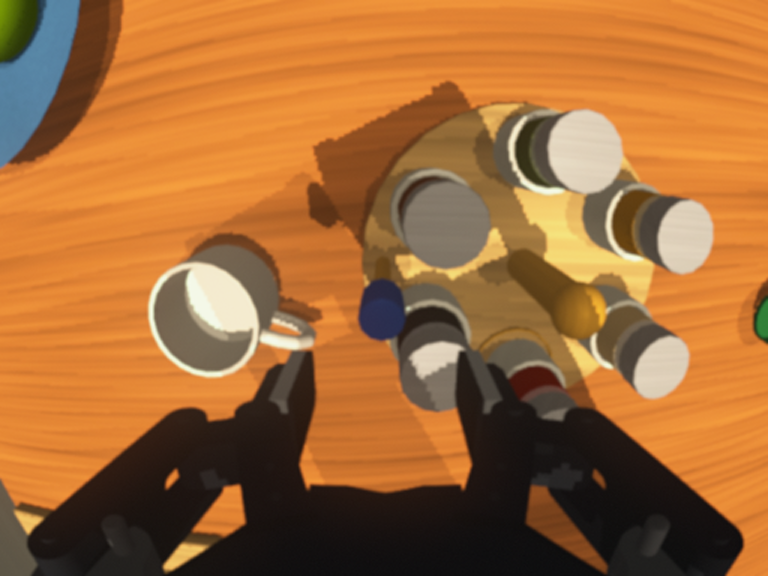

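Blue handle top at ≈(382,318), predicted (383,322). Descend between the two jars and grip.

arm_command --steps '[[5, [0.1, -0.05, 2.4], [0, 0, 0]], [5, [0, 0, 2.5], [0, 0, 0]], [5, [0, 0, 2.4], [0, 0, 0]], [5, [0, 0, 0], [0, 0, 0]], [5, [0, 0, 0], [0, 0, 0]]]'

```text
time: 11.8
tool_pos: [0.5667, 0.2815, 0.1146]
tcp_rot: [0.999, -0.043, -0.0, 0.0]
wrist_force: [0.7, -0.3, 0.5]
grip_width: 0.0499
```

Run:
```python
from h import *
c=snap('wrist','w8',None,1.5); s=manip.state(); print(s['wrist_force'])
plan([(.5668,.2815,.113,-95,1)],g=5)
```

```text
[0.26435622 0.64620854 0.31324053]
now [0.5676 0.2818 0.1159] az -94.93 tilt [ 1.6e-03  7.0e-04 -1.0e+00]
3.056180601983656 mm/row [[5, [-0.07, 0.04, 0.29], [0, 0, 0.07]]]
```

View pics/w8.png

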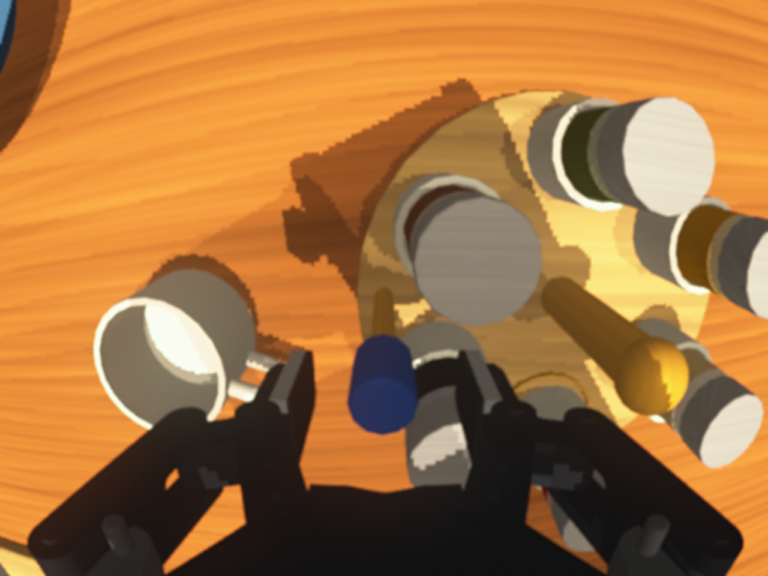

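Handle centred between the pads, jars clear. Grip it.

arm_command --steps '[[1.6, [0, 0, 0.1], [0, 0, 0]], [1.6, [0, 0, 0], [0, 0, 0]], [1.6, [0, 0, 0], [0, 0, 0]], [1.6, [0, 0, 0], [0, 0, 0]], [1.6, [0, 0, 0], [0, 0, 0]]]'

```text
time: 12.35
tool_pos: [0.5679, 0.2823, 0.1155]
tcp_rot: [0.999, -0.043, 0.001, -0.001]
wrist_force: [-0.7, -0.1, 6.2]
grip_width: 0.0205
```

arm_command --steps '[[1.6, [0, 0, 0], [0, 0, 0]], [1.6, [0, 0, 0], [0, 0, 0]]]'

```text
time: 12.55
tool_pos: [0.5679, 0.2823, 0.1155]
tcp_rot: [0.999, -0.043, 0.001, -0.001]
wrist_force: [-0.9, 1.1, 6.3]
grip_width: 0.0204
```

Gripped (20.5 mm). Turn along the arc, 6° per row about the carousel's axis.

arm_command --steps '[[1.6, [-0.52, 0.01, 0], [0, 0, -3]], [1.6, [-0.52, 0.01, 0], [0, 0, -3]], [1.6, [-1.05, 0.06, 0], [0, 0, -6]], [1.6, [-1.05, 0.06, 0], [0, 0, -6]]]'

```text
time: 12.95
tool_pos: [0.5394, 0.2808, 0.1156]
tcp_rot: [0.993, 0.115, 0.005, -0.002]
wrist_force: [8.9, 4.5, 0.8]
grip_width: 0.0201
```

Run:
```python
from h import *
s=manip.state(); p=s['tool_pos']-np.array([.5585,.1825,0]); print(np.hypot(*p[:2]),np.rad2deg(np.arctan2(p[1],p[0])),s['wrist_force'],s['torque']); plan([])
```

```text
0.100118825358205 101.00862433720471 [8.92303424 4.46576863 0.81993667] [ 0.58084739 -1.1563804   0.04423193]
now [0.5394 0.2808 0.1156] az -76.75 tilt [ 0.0091  0.0043 -0.9999]
```

arm_command --steps '[[1.6, [-1.05, 0.06, 0], [0, 0, -6]], [1.6, [-1.05, 0.06, 0], [0, 0, -6]], [1.6, [-1.05, 0.06, 0], [0, 0, -6]], [1.6, [-1.05, 0.06, 0], [0, 0, -6]]]'

```text
time: 13.35
tool_pos: [0.4998, 0.2636, 0.1156]
tcp_rot: [0.947, 0.32, 0.004, -0.001]
wrist_force: [3.7, 6.0, 2.9]
grip_width: 0.0197
```

arm_command --steps '[[1.6, [-1.05, 0.06, 0], [0, 0, -6]], [1.6, [-1.05, 0.06, 0], [0, 0, -6]], [1.6, [-1.05, 0.06, 0], [0, 0, -6]], [1.6, [0, 0, 0], [0, 0, 0]], [1.6, [0, 0, 0], [0, 0, 0]]]'

```text
time: 13.85
tool_pos: [0.4762, 0.2395, 0.1156]
tcp_rot: [0.886, 0.464, 0.0, -0.0]
wrist_force: [-4.2, 1.3, 9.8]
grip_width: 0.02
```

Run:
```python
from h import *
s=manip.state(); p=s['tool_pos']-np.array([.5585,.1825,0]); print(np.hypot(*p[:2]),np.rad2deg(np.arctan2(p[1],p[0])),s['wrist_force'],s['torque']); plan([])
```

```text
0.10009548536877275 145.27715054026731 [-4.16435571  1.28343397  9.84298533] [0.12028896 0.91826112 1.02910015]
now [0.4762 0.2395 0.1156] az -34.75 tilt [ 5.e-04  8.e-04 -1.e+00]
```

Angle reached 145° (target 144.9°). Release gently, rise, and look.

arm_command --steps '[[5, [0, 0, 0], [0, 0, 0]], [5, [0, 0, 0], [0, 0, 0]], [5, [0, 0, 0], [0, 0, 0]], [5, [0, 0, 0], [0, 0, 0]]]'

```text
time: 14.25
tool_pos: [0.4762, 0.2387, 0.1131]
tcp_rot: [0.887, 0.462, -0.0, -0.0]
wrist_force: [-0.5, 0.4, -0.1]
grip_width: 0.0504
```

Run:
```python
from h import *
c=snap('wrist','w9',None,1.5); s=manip.state(); print(s['wrist_force'],s['grip_width'],s['tool_pos'])
```

```text
[-0.74484917 -0.10338127 -0.05587064] 0.05017402266315992 [0.47617459 0.23869805 0.11319035]
```

View pics/w9.png

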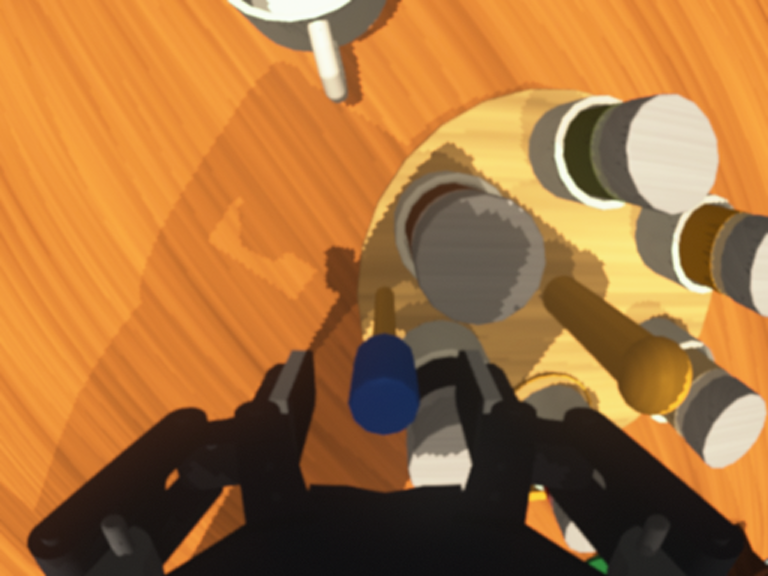

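Fingers are free of the handle, still centred. Rise and verify from outside.

arm_command --steps '[[5, [0, 0, -2], [0, 0, 0]], [5, [0, 0, -4], [0, 0, 0]], [5, [0, 0, -4], [0, 0, 0]], [5, [0, 0, -4], [0, 0, 0]], [5, [0, 0, -4], [0, 0, 0]]]'

```text
time: 14.8
tool_pos: [0.4761, 0.2387, 0.2949]
tcp_rot: [0.887, 0.462, -0.0, 0.0]
wrist_force: [0.6, 0.4, -0.2]
grip_width: 0.0499
```

arm_command --steps '[[5, [0, -4, 0], [0, 0, 0]], [5, [0, -4, 0], [0, 0, 0]], [5, [0, 0, 0], [0, 0, 0]], [5, [0, 0, 0], [0, 0, 0]]]'

```text
time: 15.2
tool_pos: [0.4103, 0.285, 0.2935]
tcp_rot: [0.886, 0.463, 0.0, 0.0]
wrist_force: [-0.1, -0.4, 0.3]
grip_width: 0.0497
```

Run:
```python
from h import *
c=snap('scene','s10',(240,125,370,235),6); snap('top','t10',None,1.5); w=snap('wrist','w10',None,1.5); plan([])
save(c['pixels'],'s10f',None,1.5)
print('pred cap@ptr',[(np.array(proj(c,P))-[240,125])*6 for P in [(.5113,.1165,.122)]])
```

```text
now [0.4112 0.2842 0.2932] az -35.0 tilt [-4.e-04 -5.e-04 -1.e+00]
pred cap@ptr [array([184.10032336, 275.90675271])]
```

View pics/s10.png

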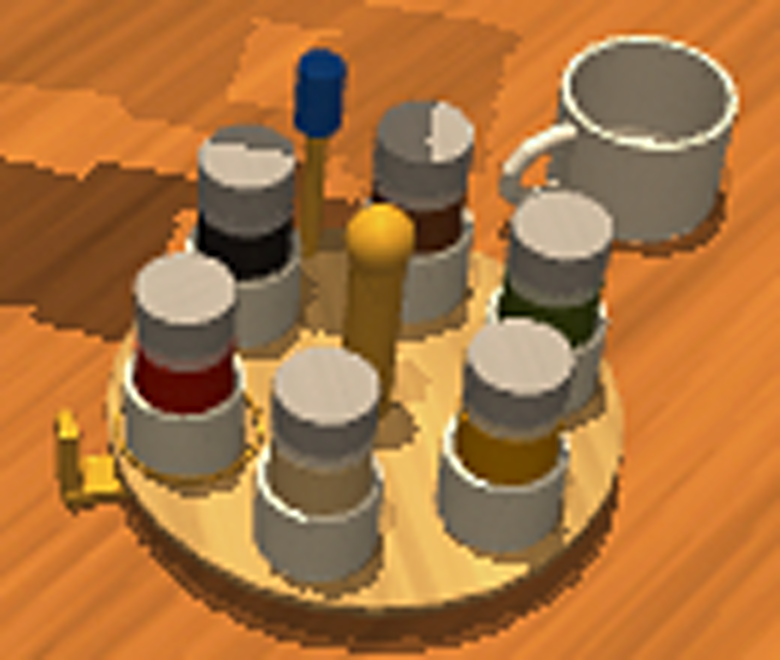

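View pics/s10f.png

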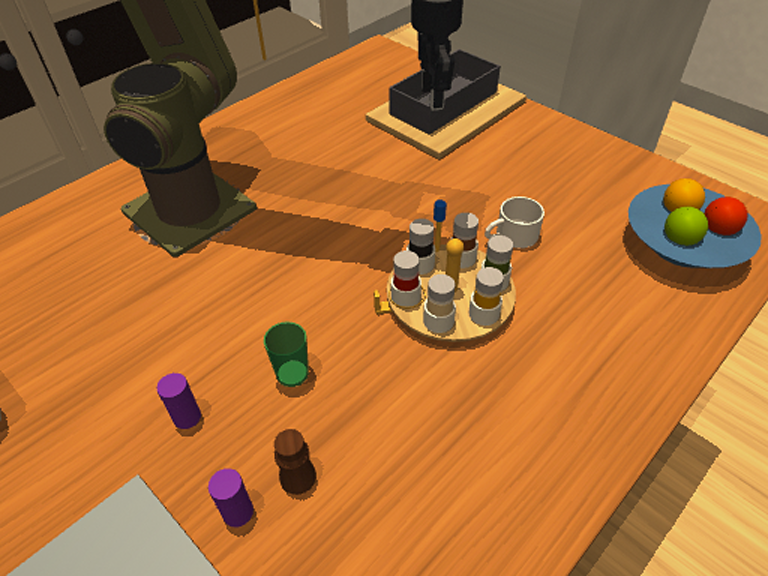

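View pics/t10.png

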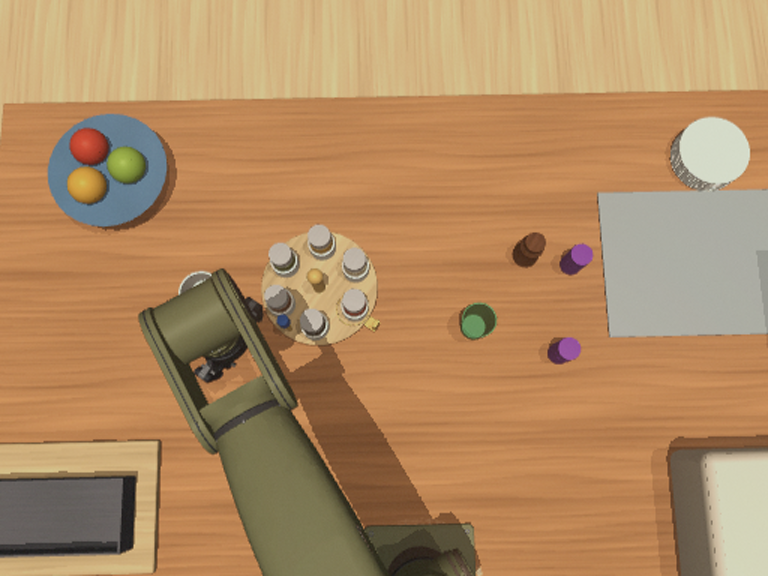

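View pics/w10.png

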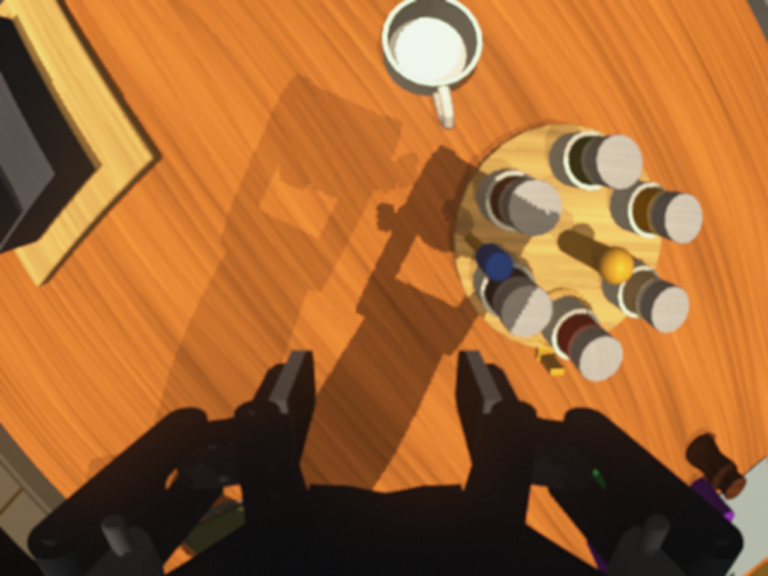

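Run:
```python
from h import *
c=load('s10'); A=np.array([.559,.182]); 
v=np.array([.4757,.1867])-np.array([.5580,.1820]); q=R.from_euler('z',60,degrees=True).apply([*v,0])[:2]+A
for z in (.122,.126): print(z,(np.array(proj(c,(*q,z)))-[240,125]+.5)*6-.5)
s=manip.state(); print(s['wrist_force'],s['time'],np.abs(s['qd']).max())
```

```text
0.122 [185.42054599 285.5628494 ]
0.126 [185.54331859 278.63899512]
[-0.30570848 -0.69429143  0.31707914] 15.35 0.006916784654226577
```

The scene crop shows the red jar's cap at (185,288). Fully home predicts (185,286), and 4 mm proud would put it at 279. The other caps sit on the same pixels as before the turn, so it settled in a click. Handing in.

Run:
```python
from plant import manip
print(manip.sign_off())
```

```text
the job is handed in; nothing more can be done
None
```

The loose red jar is in the empty cup, pushed fully home, and the carousel is turned one click counter-clockwise, so the jar stands at the brass pointer. I handed the job in at about 15 s on the robot's clock; the hand-in gave no verdict.

- **Jar in the cup:** The pictures showed the cup sitting about 5 mm off its seat ring, and I aimed for the cup itself. The jar went in with side forces of about 3 N at most. It stopped at the predicted home height under about 12 N, and I eased off before letting go.
- **Turn:** I gripped the blue handle and followed the 60° arc, reaching 145° against a target of 144.9°. After release, the other caps I checked sit on the same pixels as before the turn, so the click has settled.
- **Last checks:** The jar's cap is within 2–3 px of the fully-home prediction in the enlarged scene crop. The arm is clear and still, with wrist force under 1 N. The purple jars, tumbler, mill and teacup are where they were.
- **Not measured:** I judged the final wheel angle and the jar's height from pictures to about 1–2 mm. No check disagreed.

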